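Dock the hand-blender battery and start the charge

TASK

Push the battery pack along the table so that its plug nose goes squarely into the socket of the charging dock, fully home with the pack's shoulders against the dock's front. Only then start the charge: press the large key on the dock fully down and let it up, then do the same with the small key. Leave the pack plugged in and do not disturb the pepper shaker, the label roll or the sharpening stone.

Things in the scene. Friction and masses are not known exactly. Their poses are not given: they have to be found in the camera images.
- dock: Fixed grey charging dock standing on the table, 110 (x) x 150 (y) x 52 mm high with a steel plate on top. Origin: centre of its underside, on the table. Its x axis points level from its front (the face with the socket, at x = -55 mm) to its back, the way the plug goes in; its y axis is level along its width; z is up.
- socket (a point): Centre of the socket's mouth in the plane of the dock's front face, 20 mm above the table; axes as the dock's. The hole is 55 mm wide (y) and 34 mm high (from 3 to 37 mm above the table), 35 mm deep along x; its side walls flare to 74 mm apart over the first 20 mm at the mouth as a lead-in.
- pack: Loose 0.45 kg battery pack lying flat, black body 60 (x) x 92 (y) x 40 mm high, too wide to grasp across; grey plug nose (see nose_tip) on its +x face. Origin: centre of the body's underside; z up. Starts before the socket, nose towards it within 0.2 rad, tip 15-60 mm short of the mouth, up to 30 mm off axis. Fully home: origin 85 mm from the dock's origin on its -x side, axes parallel.
- nose_tip (a point): Centre of the end face of the pack's plug nose, 62 mm ahead (+x) of the pack's origin, 20 mm above the table; axes as the pack's. The nose stands 32 mm out of the body, 50 mm wide, 24 mm high (8 to 32 mm above the table), its last 6 mm narrowed to 44 mm. Fully home the tip is 32 mm inside the mouth and the body's shoulders touch the dock's front.
- key_large_top (a point): Centre of the top of the large key (white round cap 34 mm across, black housing) on the dock's top plate, on one or the other side of its middle (sides change); pressed straight down; the keys are 80 mm apart.
- key_large (a joint): Travel of the large key in m: 0 up, 0.006 fully down (about 4.5 N); a spring returns it. Down counts from 0.004.
- key_small_top (a point): Centre of the top of the small key (white round cap 20 mm across, black housing) on the dock's top plate, on the other side; pressed straight down.
- key_small (a joint): Travel of the small key in m: 0 up, 0.006 fully down (about 4.5 N); a spring returns it. Down counts from 0.004.
- pepper_shaker: Loose steel pepper shaker, 47 mm across and 66 mm high, standing beside the dock on its +y side; origin at the centre of its underside. A bystander.
- label_roll: Loose white roll of labels, 60 mm across and 25 mm high, lying at the right of the dock, beyond the pack; origin at the centre of its underside. A bystander.
- sharpening_stone: Loose two-tone sharpening stone, 44 x 120 x 26 mm, lying at the right of the table; origin at the centre of its underside. A bystander.

How it is judged (in metres and radians):
On the way, in this order (a step that is already met when the one before it is completed fails the run):
1. the pack is plugged fully into the dock (x of nose_tip in the frame of socket above 0.0275 m and y of nose_tip in the frame of socket between -0.005 and 0.005 m and z of nose_tip in the frame of socket between -0.008 and 0.008 m and angle between the x axis of pack and the x axis of dock, either way round below 0.07 rad), for 0.2 s.
2. with the pack in, the large key is pressed down, the small key up (all of step 1 and value of joint key_large above 0.004 m and value of joint key_small below 0.002 m), for 0.05 s.
3. the large key is let up, then the small key is pressed down (all of step 1 and value of joint key_small above 0.004 m and value of joint key_large below 0.002 m), for 0.05 s.
At the end, for the whole second after the job is handed in: Nose tip at least 27.5 mm inside the mouth (home is 32), within 5 mm sideways and 8 mm in height of the socket axis, pack parallel to the dock within 0.07 rad and at rest; both keys up (below 2 mm); shaker, roll and stone upright (0.3 rad), within 30 mm of their starts (all of step 1 and value of joint each of key_large, key_small below 0.002 m and linear speed of pack below 0.02 m/s and angle between each of pepper_shaker, label_roll, sharpening_stone's own z axis and vertical below 0.3 rad and distance of each of pepper_shaker, label_roll, sharpening_stone from where it was at the start of the episode below 0.03 m); the robot touches nothing.
It fails at once if a key is pressed before the pack is plugged in (value of joint any of key_large, key_small above 0.004 m and not (x of nose_tip in the frame of socket above 0.0275 m and y of nose_tip in the frame of socket between -0.005 and 0.005 m and z of nose_tip in the frame of socket between -0.008 and 0.008 m and angle between the x axis of pack and the x axis of dock, either way round below 0.07 rad)).
It fails at once if both keys are down at once (value of joint each of key_large, key_small above 0.003 m).
It fails at once if the pepper shaker is moved more than 30 mm or tipped (distance of pepper_shaker from where it was at the start of the episode above 0.03 m or angle between pepper_shaker's own z axis and vertical above 0.3 rad).
It fails at once if the label roll is moved more than 30 mm or tipped (distance of label_roll from where it was at the start of the episode above 0.03 m or angle between label_roll's own z axis and vertical above 0.3 rad).
It fails at once if the sharpening stone is moved more than 30 mm or tipped (distance of sharpening_stone from where it was at the start of the episode above 0.03 m or angle between sharpening_stone's own z axis and vertical above 0.3 rad).
It also fails if it takes over 72 s, if anything falls off the work surface, if the arm or the gripper's body presses on something with over 40 N, if the wrist force passes 120 N, or if a joint passes its speed limit or range.

ROBOT

A 6-joint arm with a two-finger parallel gripper is mounted at the origin on a cart in front of the work surface, level with it; the furniture and walls round the work are solid. World frame = base frame: x ahead of the robot, y to its left, z up, the work surface at z = 0. Lengths are in mm, angles in rad, forces in N, time in s.
With the tool pointing down it reaches from about 400 to 825 mm from the base axis. Payload 7 kg.
Tool frame: the origin (TCP) lies midway between the tips of the shut fingers; the grasp point (between the pads) lies 19 mm behind it; z points along the fingers, y is the line along which they close (so a half turn about z gives the same grasp; the last joint's range is limited). The gripper opens to 85 mm and grips with 20 to 120 N. Pads are 22 mm wide; open, the fingers measure 114 mm over their backs; the gripper's body (76 mm by 85 mm) begins 54 mm behind the grasp point. The pads swing forward as they close: fully open they stand 13 mm farther back than shut.
Start: joints at [-0.867, 0.359, 0.012, 0, -1.224, -0.288], TCP at [272.619, -617.474, 231.302] pointing down, gripper open.
Joint ranges: [-3.07, 3.07], [-1.43, 2.12], [-1.02, 1.25], [-3.03, 1.67], [-3.05, -0], [-3.03, 3.03]. Speed limits (rad/s): [2.39, 2.39, 3.01, 3.14, 3.14, 3.14].

INTERFACE

Orientations are given as a 3x3 rotation matrix whose columns are the frame's x, y, z axes.
In Python, from plant import ctrl, grab_frame, get_calibration gives the robot as it stands (ctrl), with the cameras as plain functions.
- The arm moves only by the shell command python3 drive.py 'ROWS'. ROWS is a JSON list of rows, 1 to 20 of them, each an object with the fields dx, dy, dz (the shift in mm), rz (a turn about the tool's z in rad), finger_gap (the finger opening in mm); a field left out counts as zero (the opening has to be given); each row is the pose to reach, as a shift and turn from the pose commanded when the command began, along the tool's axes at that moment; what a row does not reach only later rows make up. A row lasts 1/12 s, in which the tool goes at most 41.7 mm and 0.125 rad, less where a joint would pass 70% of its speed; a pose out of reach is approached as far as the arm can. The fingers move at their own pace and stop on an object; the grip force is fixed at half the most. Time passes only in rows, so rows that do not move let the fingers close. It prints the time, the measured TCP pose, the force, the opening and the grip force at its end. Input that does not fit is refused with a message, and nothing moves.
- ctrl.sense(): the state, without advancing time (a new reading comes with each control period).
- grab_frame(name): name is "scene" or "top" or "wrist"; returns the picture (400x640x3 uint8, red, green, blue); there is no depth.
- get_calibration(name): a dict with "vfov" (degrees; the focal length in pixels is half the picture's height over the tangent of half this angle, whatever the lens; pixels are square), "cx", "cy" (the principal point, pixels), "pose" (4x4, takes a point from camera to world coordinates). Camera axes: x right, y down, z forward; pixel columns grow to the right and rows downward; lengths in mm; the calibration is good to about 2 mm. A picture is of the moment at which its call begins: read the wrist's pose just before it. get_calibration takes no time and is no camera call; for the wrist camera it gives the pose at the moment of the call.
- ctrl.finish_job(): hands the job in; it is judged then, once.
The state is a dict: "t": time; "joint_pos": joint angles; "qvel": joint speeds; "tau": joint torques, N m; "eef_pos": TCP position; "tcp_rot": TCP orientation; "contact_force": force on the tool from outside, world axes, zero at the start; "moment": the same for the moment, N m; "width": finger opening in mm; "finger_force": force on a finger pad.
Only numpy, scipy, OpenCV 4.12 (cv2) and the standard library are available. Lean on these libraries where they do the work, as an engineer would, in place of code of your own. Each camera call takes 0.05 s, during which the arm holds its last target. There are 200 camera calls.

## Working session

There is one attempt and no reset: what is moved stays moved. The work goes in short steps, Python scripts to look and compute and a shell command to move; the robot and the scene stay as the last step left them, time stands still between calls to the robot, and variables do not carry over. Pictures are saved under pics/ and viewed, at most 10 in all, crops included, and the job is handed in when it is done.

```bash
ls; mkdir -p pics
python3 - <<'E'
from plant import ctrl, grab_frame, get_calibration
import cv2,numpy as np
s=ctrl.sense();print(s['t'],s['eef_pos'],np.round(s['tcp_rot'],3).tolist(),s['width'])
for n in ("top","scene"):
    f=grab_frame(n);cv2.imwrite(f"pics/{n}0.png",f[...,::-1]);c=get_calibration(n);print(n,c['vfov'],c['cx'],c['cy'],np.round(c['pose'],3).tolist())
E
```

```text
drive.py
pics
plant.py
0.0 [ 272.43717549 -617.07640722  230.37749938] [[-0.915, -0.404, -0.001], [-0.404, 0.915, 0.001], [0.0, 0.002, -1.0]] 84.96913389254598
top 55.4875311638186 316.44058740738075 199.9245600850949 [[-0.018, -0.987, 0.16, 476.308], [-0.999, 0.023, 0.034, -45.988], [-0.038, -0.159, -0.987, 954.537], [0.0, 0.0, 0.0, 1.0]]
scene 46.229312073338946 322.5884408100404 199.33789857993952 [[0.527, -0.437, 0.729, -274.537], [-0.85, -0.266, 0.456, -559.354], [-0.005, -0.859, -0.511, 684.583], [0.0, 0.0, 0.0, 1.0]]
```

View pics/top0.png

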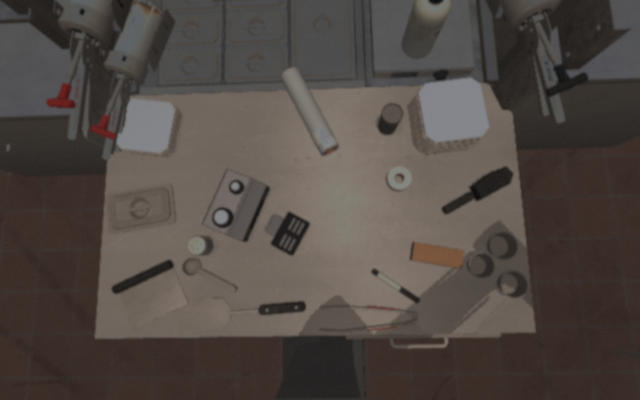

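View pics/scene0.png

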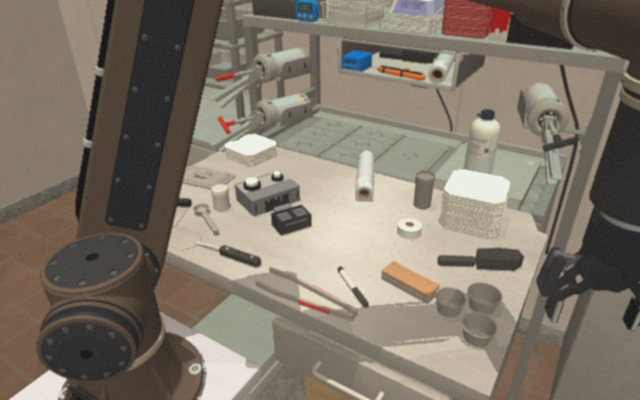

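```bash
cat > h.py <<'E'
import numpy as np,cv2
from plant import ctrl, grab_frame, get_calibration
def cast(cal,uv,z,size=(640,400)):
    f=200/np.tan(np.radians(cal['vfov'])/2);P=np.array(cal['pose'])
    uv=np.atleast_2d(uv).astype(float)
    d=np.c_[(uv[:,0]-cal['cx'])/f,(uv[:,1]-cal['cy'])/f,np.ones(len(uv))]@P[:3,:3].T
    return P[:3,3]+d*((z-P[2,3])/d[:,2])[:,None]
def proj(cal,X):
    f=200/np.tan(np.radians(cal['vfov'])/2);P=np.array(cal['pose'])
    p=(np.atleast_2d(X)-P[:3,3])@P[:3,:3]
    return p[:,:2]/p[:,2:]*f+[cal['cx'],cal['cy']]
E
python3 - <<'E'
from h import *
c=get_calibration('top')
for n,uv,z in [('small',(236,187),62),('large',(222,217),62),('packc',(290,233),40),('nose',(274,225),32),('dockc',(232,205),52),('shaker',(199,245),66),('roll',(399,178),25),('stone',(438,255),26)]: print(n,cast(c,uv,z)[0].round())
w=get_calibration('wrist');s=ctrl.sense();R=np.array(s['tcp_rot'])
P=np.array(w['pose']);print(w['vfov'],w['cx'],w['cy'],'cam in tool',R.T@(P[:3,3]-s['eef_pos']),(R.T@P[:3,:3]).round(3).tolist())
im=cv2.imread('pics/top0.png')[150:270,170:330];cv2.imwrite('pics/top0c.png',cv2.resize(im,None,fx=5,fy=5,interpolation=cv2.INTER_CUBIC))
E
```

```text
small [657. 179.  62.]
large [585. 211.  62.]
packc [545.  51.  40.]
nose [566.  91.  32.]
dockc [615. 190.  52.]
shaker [520. 263.  66.]
roll [ 677. -220.   25.]
stone [ 487. -302.   26.]
70.71741236781769 316.87228944256026 203.31644732655013 cam in tool [  83.26075977    0.44496555 -143.93953436] [[-0.0, -0.946, -0.323], [1.0, -0.0, -0.0], [0.0, -0.323, 0.946]]
```

View pics/top0c.png

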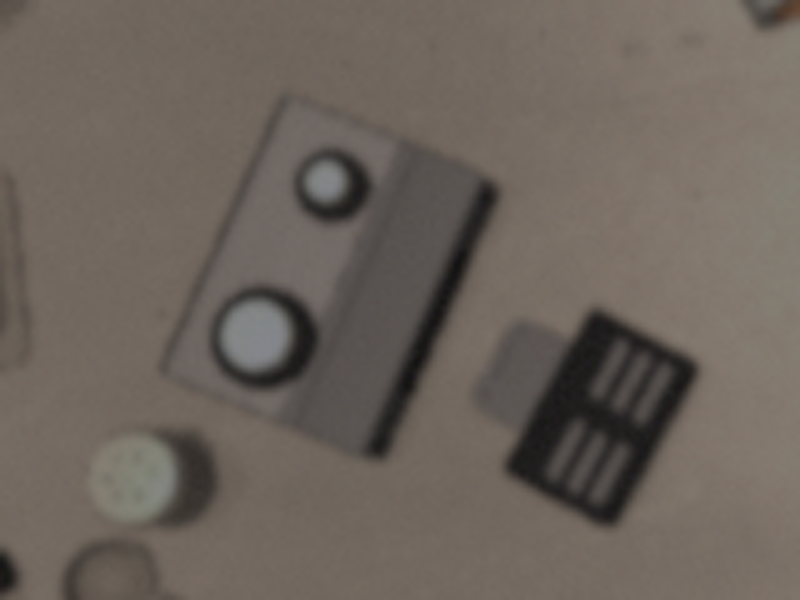

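The top view shows the dock at crop centre (330,275), with the small key at (328,185) and the large key at (258,338). The nose is at (520,370) and the pack at (605,415), with the shaker at (135,478). Next I move to look with the wrist camera.

```bash
python3 drive.py '[{"dx": -305, "dy": 286, "rz": -0.37, "finger_gap": 60}, {"dx": -305, "dy": 286, "rz": -0.37, "finger_gap": 60}, {"dx": -305, "dy": 286, "rz": -0.37, "finger_gap": 60}, {"dx": -305, "dy": 286, "rz": -0.37, "finger_gap": 60}, {"dx": -305, "dy": 286, "rz": -0.37, "finger_gap": 60}, {"dx": -305, "dy": 286, "rz": -0.37, "finger_gap": 60}, {"dx": -305, "dy": 286, "rz": -0.37, "finger_gap": 60}, {"dx": -305, "dy": 286, "rz": -0.37, "finger_gap": 60}, {"dx": -305, "dy": 286, "rz": -0.37, "finger_gap": 60}, {"dx": -609, "dy": 572, "rz": -0.735, "finger_gap": 60}, {"dx": -609, "dy": 572, "rz": -0.735, "finger_gap": 60}, {"dx": -609, "dy": 572, "rz": -0.735, "finger_gap": 60}, {"dx": -609, "dy": 572, "rz": -0.735, "finger_gap": 60}, {"dx": -609, "dy": 572, "rz": -0.735, "finger_gap": 60}, {"dx": -609, "dy": 572, "rz": -0.735, "finger_gap": 60}, {"dx": -609, "dy": 572, "rz": -0.735, "finger_gap": 60}, {"dx": -609, "dy": 572, "rz": -0.735, "finger_gap": 60}, {"dx": -609, "dy": 572, "rz": -0.735, "finger_gap": 60}, {"dx": -609, "dy": 572, "rz": -0.735, "finger_gap": 60}, {"dx": -609, "dy": 572, "rz": -0.735, "finger_gap": 60}]'
```

```text
t: 1.77
eef_pos: [598.0, 151.8, 231.0]
tcp_rot: [[-0.407, -0.913, -0.0], [-0.913, 0.407, -0.0], [0.0, 0.0, -1.0]]
contact_force: [1.1, -1.1, 0.2]
width: 59.8
finger_force: 0.0
```

```bash
python3 drive.py '[{"finger_gap": 60}, {"finger_gap": 60}, {"finger_gap": 60}]'
python3 - <<'E'
from h import *
import pickle
c=get_calibration('wrist');f=grab_frame('wrist');cv2.imwrite('pics/w1.png',f[...,::-1]);pickle.dump(c,open('w1.pkl','wb'))
E
```

```text
t: 2.02
eef_pos: [597.4, 149.8, 230.5]
tcp_rot: [[-0.407, -0.913, -0.001], [-0.913, 0.407, -0.001], [0.001, 0.001, -1.0]]
contact_force: [0.4, -0.4, 0.7]
width: 60.0
finger_force: 0.0
```

View pics/w1.png

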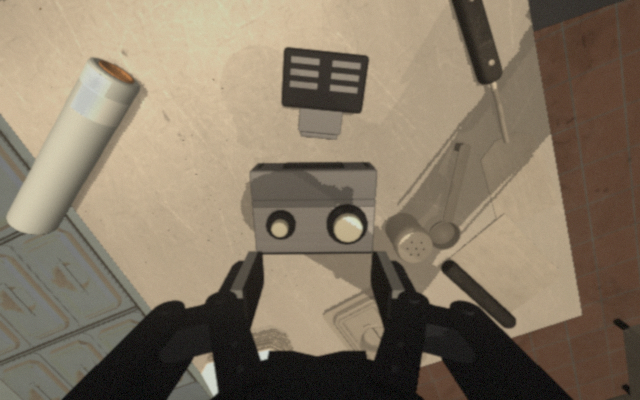

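The wrist view shows the dock upright: small key (280,226), large key (348,226), front top edge at about v=172 and back edge at about v=253. The pack body spans u 281–369 and v 47–113, turned slightly, with the nose below it at v≈135.

```bash
cat >> h.py <<'E'
def packpose(img,c,roi,th=75):
    x0,y0,x1,y1=roi;g=cv2.cvtColor(img,cv2.COLOR_BGR2GRAY)[y0:y1,x0:x1]
    m=cv2.morphologyEx((g<th).astype(np.uint8),cv2.MORPH_CLOSE,np.ones((15,15),np.uint8))
    cn=max(cv2.findContours(m,0,2)[0],key=cv2.contourArea)
    q=cv2.boxPoints(cv2.minAreaRect(cn))+[x0,y0]
    return cast(c,q,40),q
E
python3 - <<'E'
from h import *
import pickle
c=pickle.load(open('w1.pkl','rb'));im=cv2.imread('pics/w1.png');g=cv2.cvtColor(im,cv2.COLOR_BGR2GRAY)
print(g[40:145:5,322].tolist());print(g[80,270:380:4].tolist());print('dockcol',g[155:262:3,315].tolist());print('row',g[200,240:390:4].tolist())
X,q=packpose(im,c,(265,30,385,125));print(q.round(1).tolist(),X.round(1).tolist(),'c',X.mean(0))
for a,b in((0,1),(1,2)):d=X[b]-X[a];print(np.linalg.norm(d),np.degrees(np.arctan2(d[1],d[0])))
# white caps
m=((im.min(2)>150)).astype(np.uint8);m[:195]=0;m[250:]=0;m[:,:250]=0;m[:,375:]=0
K=[]
for cn in cv2.findContours(m,0,2)[0]:
    if cv2.contourArea(cn)>50:
        (u,v),r=cv2.minEnclosingCircle(cn);p=cast(c,(u,v),66)[0];K.append(p);print('cap',u,v,r,p)
d=K[0]-K[1];print(np.linalg.norm(d),np.degrees(np.arctan2(d[1],d[0])))
cv2.imwrite('pics/w1c.png',cv2.resize(im[30:270,230:390],None,fx=3.7,fy=2.5,interpolation=cv2.INTER_CUBIC))
E
```

```text
[181, 181, 140, 54, 54, 51, 50, 54, 50, 50, 51, 46, 50, 46, 94, 131, 132, 128, 127, 127, 164]
[179, 174, 178, 123, 51, 77, 74, 60, 56, 51, 54, 53, 49, 50, 52, 48, 57, 73, 83, 98, 116, 126, 99, 51, 137, 171, 169, 172]
dockcol [167, 163, 143, 44, 47, 87, 125, 116, 88, 84, 79, 91, 91, 90, 90, 86, 92, 93, 118, 120, 121, 118, 122, 119, 120, 118, 117, 117, 117, 120, 116, 118, 101, 96, 120, 125]
row [152, 122, 119, 96, 83, 83, 81, 85, 84, 84, 84, 82, 86, 80, 83, 85, 82, 84, 85, 83, 86, 84, 84, 83, 81, 79, 77, 80, 93, 110, 107, 109, 113, 116, 144, 158, 159, 159]
[[278.8, 105.1], [284.7, 47.3], [367.8, 55.8], [361.9, 113.6]] [[601.2, 54.7, 40.0], [569.7, 5.7, 40.0], [492.5, 49.0, 40.0], [519.4, 101.2, 40.0]] c [545.69209745  52.65099041  40.        ]
58.2387375110616 -122.6890975792468
88.57073254901671 150.7512381831534
cap 352.0 223.0 10.295730590820312 [578.05232934 209.74544965  66.        ]Traceback (most recent call last):
  File "<stdin>", line 13, in <module>
IndexError: list index out of range
```

```bash
cat >> h.py <<'E'
def edge(g,a,b,half=5,sub=30,sign=0):
    # subpixel line: strongest gradient across segment a-b; sign +1: gets brighter along normal
    a,b=np.array(a,float),np.array(b,float);t=(b-a)/np.linalg.norm(b-a);n=np.array([-t[1],t[0]]);o=np.linspace(-half,half,half*8+1)
    s=a+(b-a)*np.linspace(.08,.92,sub)[:,None]
    pts=s[:,None]+n*o[None,:,None];v=cv2.remap(cv2.GaussianBlur(g,(0,0),.8).astype(np.float32),pts[...,0].astype(np.float32),pts[...,1].astype(np.float32),1)
    d=np.gradient(v,axis=1);d=np.abs(d) if sign==0 else sign*d
    p=pts[np.arange(sub),d.argmax(1)]
    l=cv2.fitLine(p.astype(np.float32),cv2.DIST_HUBER,0,.01,.01).ravel();return l
def meet(l,m):
    s=np.linalg.solve(np.c_[l[:2],-m[:2]],m[2:]-l[2:]);return l[2:]+s[0]*l[:2]
def quad(g,Q,**k):
    L=[edge(g,Q[i],Q[(i+1)%4],**k) for i in range(4)]
    return np.array([meet(L[i-1],L[i]) for i in range(4)])
E
python3 - <<'E'
from h import *
import pickle
c=pickle.load(open('w1.pkl','rb'));im=cv2.imread('pics/w1.png');g=cv2.cvtColor(im,cv2.COLOR_BGR2GRAY)
def rep(n,Q,z):
    q=quad(g,Q);X=cast(c,q,z);print(n,q.round(1).tolist(),'centre',X.mean(0).round(1))
    for i in range(4):d=X[(i+1)%4]-X[i];print('  len %.1f ang %.2f'%(np.linalg.norm(d),np.degrees(np.arctan2(d[1],d[0]))))
    return X
rep('pack',[(281,106),(286,47),(369,53),(363,112)],40)
rep('dock',[(256,253),(250,172),(376,172),(372,253)],52)
m=((im.min(2)>115)).astype(np.uint8);K=[]
for u0 in(281,348):
    mm=np.zeros_like(m);mm[208:246,u0-18:u0+19]=m[208:246,u0-18:u0+19];n,l,st,ce=cv2.connectedComponentsWithStats(mm)
    i=1+st[1:,4].argmax();print('cap',st[i],ce[i]);K.append(cast(c,ce[i],62)[0])
d=K[0]-K[1];print(K,np.linalg.norm(d),np.degrees(np.arctan2(d[1],d[0])))
cv2.imwrite('pics/w1c.png',cv2.resize(im[30:270,230:390],None,fx=2.5,fy=2.5,interpolation=cv2.INTER_CUBIC))
E
```

```text
pack [[280.8999938964844, 105.80000305175781], [283.70001220703125, 46.20000076293945], [369.0, 55.20000076293945], [361.0, 113.5999984741211]] centre [545.3  52.6  40. ]
  len 59.7 ang -119.23
  len 90.8 ang 150.57
  len 59.5 ang 60.61
  len 90.6 ang -29.30
dock [[255.60000610351562, 255.10000610351562], [247.8000030517578, 169.39999389648438], [377.3999938964844, 169.1999969482422], [371.8999938964844, 253.39999389648438]] centre [617.7 185.4  52. ]
  len 112.1 ang -113.41
  len 150.5 ang 156.07
  len 110.0 ang 66.26
  len 149.9 ang -23.14
cap [272 223  15  13 159] [279. 229.]
cap [335 216  28  25 542] [348.03321033 228.16236162]
[array([661.72062639, 182.79818529,  62.        ]), array([585.11527915, 215.82099888,  62.        ])] 83.41993432741117 -23.319769239949387
```

View pics/w1c.png

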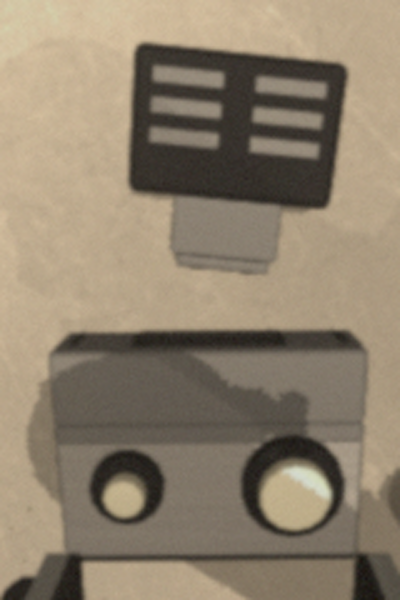

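The crop confirms the fits: pack and dock measure 60×91 and 110×150, as specified. In the dock frame the pack is at x=-150.7, y=+13.3, yaw -5.8°. I'll grip the nose, line the pack up with the socket, release, then push from behind.

```bash
python3 drive.py '[{"dx": 65, "dy": 4, "rz": 0.093, "finger_gap": 85}, {"dx": 65, "dy": 4, "dz": 120, "rz": 0.093, "finger_gap": 85}, {"dx": 65, "dy": 4, "dz": 120, "rz": 0.093, "finger_gap": 85}, {"dx": 65, "dy": 4, "dz": 120, "rz": 0.093, "finger_gap": 85}, {"dx": 65, "dy": 4, "dz": 120, "rz": 0.093, "finger_gap": 85}, {"dx": 65, "dy": 4, "dz": 120, "rz": 0.093, "finger_gap": 85}, {"dx": 65, "dy": 4, "dz": 120, "rz": 0.093, "finger_gap": 85}, {"dx": 65, "dy": 4, "dz": 120, "rz": 0.093, "finger_gap": 85}, {"dx": 65, "dy": 4, "dz": 120, "rz": 0.093, "finger_gap": 85}]'
python3 - <<'E'
from h import *
s=ctrl.sense();R=np.array(s['tcp_rot']);print(R.T@(np.array([567.4,91.8,5])-s['eef_pos']),np.degrees(np.arctan2(R[1,0],R[0,0])),s['eef_pos'])
E
```

```text
t: 2.82
eef_pos: [569.3, 92.9, 113.8]
tcp_rot: [[-0.49, -0.871, 0.004], [-0.871, 0.49, 0.002], [-0.003, -0.003, -1.0]]
contact_force: [-1.6, -0.4, 0.7]
width: 84.9
finger_force: 0.0
[  2.25597535   1.4090493  108.8102689 ] -119.36919578800797 [569.31345175  92.89258117 113.8204688 ]
```

```bash
python3 drive.py '[{"dz": 40, "finger_gap": 85}, {"dz": 75, "finger_gap": 85}, {"dz": 95, "finger_gap": 85}, {"dz": 106, "finger_gap": 85}, {"dz": 106, "finger_gap": 85}, {"dz": 106, "finger_gap": 85}]'
python3 - <<'E'
from h import *
s=ctrl.sense();R=np.array(s['tcp_rot']);print(R.T@(np.array([567.4,91.8,5])-s['eef_pos']),np.degrees(np.arctan2(R[1,0],R[0,0])),s['eef_pos'])
E
```

```text
t: 3.32
eef_pos: [568.6, 92.6, 6.2]
tcp_rot: [[-0.49, -0.872, 0.001], [-0.872, 0.49, 0.0], [-0.001, -0.001, -1.0]]
contact_force: [-0.6, -0.1, 0.4]
width: 85.3
finger_force: 0.0
[1.24335665 0.65541337 1.24820451] -119.35247742622342 [568.57956235  92.56233615   6.24939714]
```

```bash
python3 drive.py '[{"finger_gap": 45}, {"finger_gap": 45}, {"finger_gap": 45}, {"finger_gap": 45}, {"finger_gap": 45}, {"finger_gap": 45}]'
python3 - <<'E'
from h import *
import pickle
s=ctrl.sense();R=np.array(s['tcp_rot']);print(np.degrees(np.arctan2(R[1,0],R[0,0])),s['eef_pos'])
c=get_calibration('wrist');f=grab_frame('wrist');cv2.imwrite('pics/w2.png',f[...,::-1]);pickle.dump(c,open('w2.pkl','wb'))
E
```

```text
t: 3.82
eef_pos: [568.6, 92.6, 7.1]
tcp_rot: [[-0.491, -0.871, 0.002], [-0.871, 0.491, 0.001], [-0.002, -0.002, -1.0]]
contact_force: [-1.0, 1.7, 7.5]
width: 49.0
finger_force: 60.8
-119.37992922566269 [568.61153641  92.5868039    7.06317984]
```

View pics/w2.png

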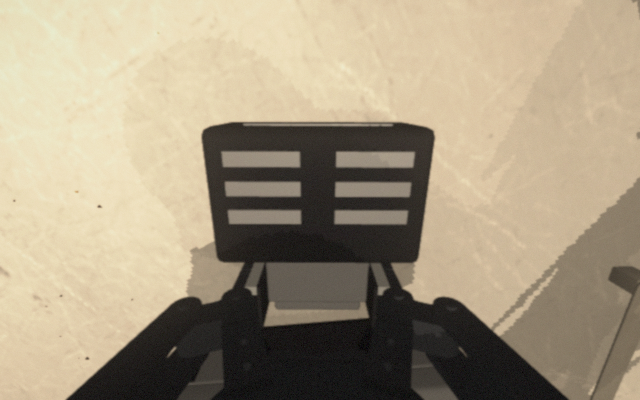

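The nose is gripped centrally: the body is symmetric about u≈318 and the opening is 49 mm. Now I drag it onto the socket axis.

```bash
python3 drive.py '[{"dz": -1, "finger_gap": 45}, {"dx": -4, "dy": -1, "dz": -1, "rz": -0.02, "finger_gap": 45}, {"dx": -8, "dy": -2, "dz": -1, "rz": -0.04, "finger_gap": 45}, {"dx": -12, "dy": -3, "dz": -1, "rz": -0.06, "finger_gap": 45}, {"dx": -16, "dy": -4, "dz": -1, "rz": -0.08, "finger_gap": 45}, {"dx": -20, "dy": -5, "dz": -1, "rz": -0.1, "finger_gap": 45}, {"dx": -22.7, "dy": -5.7, "dz": -1, "rz": -0.102, "finger_gap": 45}, {"dx": -22.7, "dy": -5.7, "dz": -1, "rz": -0.102, "finger_gap": 45}, {"dx": -22.7, "dy": -5.7, "dz": -1, "rz": -0.102, "finger_gap": 45}]'
python3 - <<'E'
from h import *
s=ctrl.sense();R=np.array(s['tcp_rot']);print(np.degrees(np.arctan2(R[1,0],R[0,0])),s['eef_pos'])
a=np.radians(66.45);D=np.array([[np.cos(a),-np.sin(a)],[np.sin(a),np.cos(a)]]);print('dock frame',D.T@(s['eef_pos'][:2]-np.array([617.7,185.4])))
E
```

```text
t: 4.62
eef_pos: [582.6, 107.8, 7.0]
tcp_rot: [[-0.399, -0.917, -0.002], [-0.917, 0.399, -0.002], [0.003, 0.001, -1.0]]
contact_force: [-5.2, -4.6, 8.5]
width: 48.7
finger_force: 64.3
-113.52397296349557 [582.57903279 107.81702354   6.95477995]
dock frame [-85.15378065   1.19758695]
```

```bash
python3 drive.py '[{"finger_gap": 85}, {"finger_gap": 85}, {"finger_gap": 85}, {"finger_gap": 85}, {"dz": -40, "finger_gap": 85}, {"dz": -80, "finger_gap": 85}, {"dz": -120, "finger_gap": 85}, {"dx": -20, "dz": -160, "finger_gap": 85}, {"dx": -40, "dz": -200, "finger_gap": 85}, {"dx": -45, "dz": -224, "finger_gap": 85}, {"dx": -45, "dz": -224, "finger_gap": 85}, {"dx": -45, "dz": -224, "finger_gap": 85}, {"dx": -45, "dz": -224, "finger_gap": 85}, {"dx": -45, "dz": -224, "finger_gap": 85}, {"dx": -45, "dz": -224, "finger_gap": 85}]'
python3 - <<'E'
from h import *
import pickle
c=get_calibration('wrist');im=grab_frame('wrist')[...,::-1].copy();cv2.imwrite('pics/w3.png',im);pickle.dump(c,open('w3.pkl','wb'))
g=cv2.cvtColor(im,cv2.COLOR_BGR2GRAY)
cv2.imwrite('pics/w3c.png',cv2.resize(im[30:270,230:390],None,fx=2.5,fy=2.5,interpolation=cv2.INTER_CUBIC))
X,q=packpose(im,c,(265,40,385,135));print(q.tolist(),X.mean(0))
E
```

```text
t: 5.87
eef_pos: [601.1, 149.8, 228.9]
tcp_rot: [[-0.4, -0.917, -0.002], [-0.917, 0.4, -0.001], [0.002, 0.002, -1.0]]
contact_force: [0.1, -0.0, 0.6]
width: 84.9
finger_force: 0.0
[[276.0, 70.0], [358.0, 70.0], [358.0, 126.0], [276.0, 126.0]] [563.71257161  65.79916924  40.        ]
```

View pics/w3c.png

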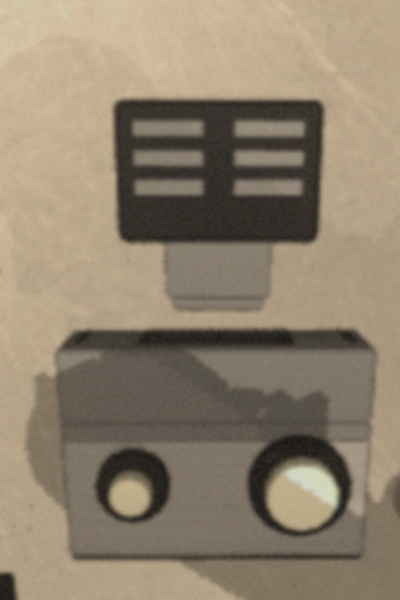

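The pack is square with the dock and close to on axis: body at crop (115–322, 100–242), nose tip at v≈310, and the dock front top edge at v≈350. I'll measure the rest.

Run:
```python
from h import *
import pickle
c=pickle.load(open('w3.pkl','rb'));im=cv2.imread('pics/w3.png');g=cv2.cvtColor(im,cv2.COLOR_BGR2GRAY)
def rep(n,Q,z):
    q=quad(g,Q);X=cast(c,q,z);A=[]
    for i in range(4):
        d=X[(i+1)%4]-X[i];A.append(np.degrees(np.arctan2(d[1],d[0])))
    A=np.array(A)+[180,-90,0,90];print(n,q.round(1).tolist(),'centre',X.mean(0).round(1),A.round(2));return X.mean(0),A.mean()
s=lambda u,v:(230+u/2.5,30+v/2.5)
p,pa=rep('pack',[s(120,242),s(114,100),s(323,100),s(317,242)],40)
d,da=rep('dock',[s(73,557),s(58,350),s(375,350),s(363,557)],52)
a=np.radians(da);D=np.array([[np.cos(a),-np.sin(a)],[np.sin(a),np.cos(a)]])
print('dock yaw',da,'pack in dock',D.T@(p-d)[:2],pa-da)
for n,u,v,r in(('small',130,495,22),('large',302,496,39)):
    x=cast(c,s(u,v),75)[0];print(n,x,D.T@(x-d)[:2])
st=ctrl.sense();print('tcp',st['eef_pos'],D.T@(st['eef_pos']-d)[:2])
```

```text
pack [[277.29998779296875, 126.5999984741211], [274.79998779296875, 69.19999694824219], [358.8999938964844, 69.19999694824219], [357.0, 126.5999984741211]] centre [563.7  65.7  40. ] [66.38 66.44 67.01 66.42]
dock [[256.79998779296875, 253.60000610351562], [251.10000610351562, 168.5], [380.29998779296875, 169.3000030517578], [375.79998779296875, 253.60000610351562]] centre [617.3 185.6  52. ] [65.94 66.02 67.54 66.36]
dock yaw 66.46508186612279 pack in dock [-131.26225497    1.26982335] 0.09438531274248874
small [656.84099927 178.31191877  75.        ] [  9.14134547 -39.16598249]
large [584.47667231 210.51741774  75.        ] [ 9.77224462 40.03876451]
tcp [601.27092306 149.81442229 229.06431952] [-39.17521025   0.40232703]
```

```bash
python3 drive.py '[{"dx": 40, "finger_gap": 55}, {"dx": 80, "finger_gap": 55}, {"dx": 120, "dz": 30, "finger_gap": 55}, {"dx": 151, "dz": 70, "finger_gap": 55}, {"dx": 151, "dz": 110, "finger_gap": 55}, {"dx": 151, "dz": 150, "finger_gap": 55}, {"dx": 151, "dz": 185, "finger_gap": 55}, {"dx": 151, "dz": 205, "finger_gap": 55}, {"dx": 151, "dz": 218, "finger_gap": 55}, {"dx": 151, "dz": 218, "finger_gap": 55}, {"dx": 151, "dz": 218, "finger_gap": 55}, {"dx": 151, "dz": 218, "finger_gap": 55}]'
python3 - <<'E'
from h import *
s=ctrl.sense();a=np.radians(66.46);D=np.array([[np.cos(a),-np.sin(a)],[np.sin(a),np.cos(a)]]);print('dock frame',D.T@(s['eef_pos'][:2]-np.array([617.5,185.5])),s['eef_pos'][2])
E
```

```text
t: 6.92
eef_pos: [542.1, 12.0, 13.1]
tcp_rot: [[-0.399, -0.917, 0.001], [-0.917, 0.399, 0.0], [-0.0, -0.001, -1.0]]
contact_force: [1.0, 0.5, 0.6]
width: 54.9
finger_force: 0.0
dock frame [-189.19618232   -0.20306901] 13.07664596529454
```

```bash
python3 drive.py '[{"dx": -6, "dz": 2, "finger_gap": 55}, {"dx": -12, "dz": 4, "finger_gap": 55}, {"dx": -16, "dz": 4, "finger_gap": 55}, {"dx": -20, "dz": 4, "finger_gap": 55}, {"dx": -24, "dz": 4, "finger_gap": 55}, {"dx": -28, "dz": 4, "finger_gap": 55}, {"dx": -32, "dz": 4, "finger_gap": 55}, {"dx": -36, "dz": 4, "finger_gap": 55}, {"dx": -40, "dz": 4, "finger_gap": 55}, {"dx": -44, "dz": 4, "finger_gap": 55}, {"dx": -47, "dz": 4, "finger_gap": 55}, {"dx": -50, "dz": 4, "finger_gap": 55}, {"dx": -53, "dz": 4, "finger_gap": 55}, {"dx": -55, "dz": 4, "finger_gap": 55}, {"dx": -57, "dz": 4, "finger_gap": 55}, {"dx": -57, "dz": 4, "finger_gap": 55}]'
python3 - <<'E'
from h import *
s=ctrl.sense();a=np.radians(66.46);D=np.array([[np.cos(a),-np.sin(a)],[np.sin(a),np.cos(a)]]);print('dock frame',D.T@(s['eef_pos'][:2]-np.array([617.5,185.5])),D.T@s['contact_force'][:2],s['eef_pos'][2])
E
```

```text
t: 8.25
eef_pos: [563.6, 63.8, 8.7]
tcp_rot: [[-0.399, -0.917, -0.001], [-0.917, 0.399, -0.001], [0.001, 0.001, -1.0]]
contact_force: [-2.1, -4.6, 3.6]
width: 54.6
finger_force: 2.4
dock frame [-133.13522496    0.80591119] [-5.09110092  0.11950138] 8.718879512812697
```

```bash
python3 drive.py '[{"dx": -2, "finger_gap": 55}, {"dx": -4, "finger_gap": 55}, {"dx": -6, "finger_gap": 55}, {"dx": -7, "finger_gap": 55}, {"dx": -7, "finger_gap": 55}]'; python3 drive.py '[{"dx": -1, "finger_gap": 55}, {"dx": -2, "finger_gap": 55}, {"dx": -2, "finger_gap": 55}]';python3 drive.py '[{"dx": -1, "finger_gap": 55}, {"dx": -2, "finger_gap": 55}, {"dx": -2, "finger_gap": 55}]'
```

```text
t: 8.67
eef_pos: [566.4, 70.1, 8.6]
tcp_rot: [[-0.399, -0.917, -0.001], [-0.917, 0.399, -0.001], [0.001, 0.001, -1.0]]
contact_force: [-3.4, -5.6, 3.9]
width: 55.0
finger_force: 2.6
t: 8.92
eef_pos: [566.3, 70.1, 8.6]
tcp_rot: [[-0.4, -0.917, -0.003], [-0.917, 0.4, -0.003], [0.004, 0.002, -1.0]]
contact_force: [-3.0, -13.5, 7.1]
width: 55.3
finger_force: 6.5
t: 9.17
eef_pos: [566.2, 70.2, 8.6]
tcp_rot: [[-0.4, -0.917, -0.005], [-0.917, 0.4, -0.005], [0.007, 0.003, -1.0]]
contact_force: [-2.2, -21.6, 10.4]
width: 55.0
finger_force: 10.4
```

Stopped at the home distance (TCP dock x ≈ -126.3) with the force rising to 22 N. Back off and check.

```bash
python3 drive.py '[{"dx": 8, "finger_gap": 55}, {"dx": 16, "finger_gap": 55}, {"dx": 24, "finger_gap": 55}, {"dx": 24, "dz": -40, "finger_gap": 0}, {"dx": 24, "dz": -80, "finger_gap": 0}, {"dx": 24, "dz": -120, "finger_gap": 0}, {"dx": 24, "dz": -160, "finger_gap": 0}, {"dz": -200, "finger_gap": 0}, {"dx": -40, "dz": -220, "finger_gap": 0}, {"dx": -81, "dz": -220, "finger_gap": 0}, {"dx": -81, "dz": -220, "finger_gap": 0}, {"dx": -81, "dz": -220, "finger_gap": 0}, {"dx": -81, "dz": -220, "finger_gap": 0}, {"dx": -81, "dz": -220, "finger_gap": 0}]'
python3 - <<'E'
from h import *
import pickle
c=get_calibration('wrist');im=grab_frame('wrist')[...,::-1].copy();cv2.imwrite('pics/w4.png',im);pickle.dump(c,open('w4.pkl','wb'))
s=ctrl.sense();print(s['eef_pos'])
cv2.imwrite('pics/w4c.png',cv2.resize(im[30:270,230:390],None,fx=2.5,fy=2.5,interpolation=cv2.INTER_CUBIC))
E
```

```text
t: 10.33
eef_pos: [600.3, 147.9, 227.7]
tcp_rot: [[-0.4, -0.917, -0.001], [-0.917, 0.4, -0.0], [0.001, 0.001, -1.0]]
contact_force: [-0.2, -1.1, 1.2]
width: 0.3
finger_force: 0.0
[600.38575226 147.64839336 227.8894081 ]
```

View pics/w4c.png

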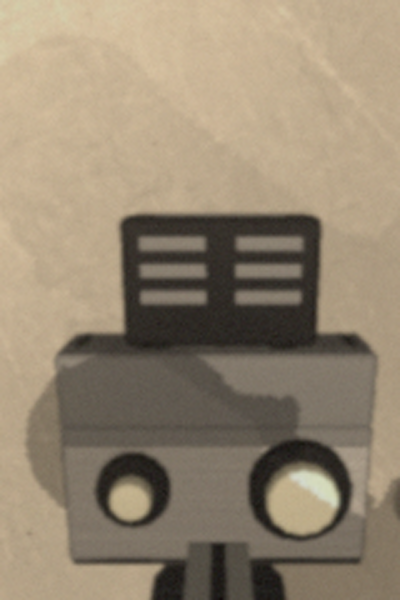

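The pack is seated: body at crop (122–320, 215–345), touching the dock front and parallel to it. Keys are at (130,498) and (303,498).

Run:
```python
from h import *
import pickle
c=pickle.load(open('w4.pkl','rb'));im=cv2.imread('pics/w4.png');g=cv2.cvtColor(im,cv2.COLOR_BGR2GRAY)
s=lambda u,v:(230+u/2.5,30+v/2.5)
L=[edge(g,s(126,335),s(122,220)),edge(g,s(122,215),s(321,215)),edge(g,s(321,220),s(316,335))]
q=[meet(L[0],L[1]),meet(L[1],L[2])];X=cast(c,q,40)
a=np.radians(66.46);D=np.array([[np.cos(a),-np.sin(a)],[np.sin(a),np.cos(a)]]);o=np.array([617.5,185.5])
print('rear corners in dock (expect x -115, y -+46)',(X[:,:2]-o)@D)
st=ctrl.sense();R=np.array(st['tcp_rot'])
for n,u,v in(('small',130,498),('large',303,498)):
    x=cast(c,s(u,v),75)[0];print(n,(x[:2]-o)@D,'tool shift',R.T@(x-st['eef_pos']))
```

```text
rear corners in dock (expect x -115, y -+46) [[-115.73887873  -43.12814205]
 [-115.70330609   47.5846345 ]]
small [  8.27900763 -38.95076291] tool shift [-49.92875928 -39.58999636 152.83532045]
large [ 8.35435009 40.51558535] tool shift [-49.95692339  39.87636686 152.88537777]
```

```bash
python3 drive.py '[{"dx": -25, "dy": 20, "dz": 20, "finger_gap": 0}, {"dx": -50, "dy": 40, "dz": 50, "finger_gap": 0}, {"dx": -50, "dy": 40, "dz": 90, "finger_gap": 0}, {"dx": -50, "dy": 40, "dz": 120, "finger_gap": 0}, {"dx": -50, "dy": 40, "dz": 138, "finger_gap": 0}, {"dx": -50, "dy": 40, "dz": 138, "finger_gap": 0}, {"dx": -50, "dy": 40, "dz": 138, "finger_gap": 0}, {"dx": -50, "dy": 40, "dz": 138, "finger_gap": 0}]'; python3 drive.py '[{"dz": 3, "finger_gap": 0}, {"dz": 6, "finger_gap": 0}, {"dz": 9, "finger_gap": 0}, {"dz": 9, "finger_gap": 0}]'; python3 drive.py '[{"dz": 1.5, "finger_gap": 0}, {"dz": 3, "finger_gap": 0}, {"dz": 3, "finger_gap": 0}]'
```

```text
t: 11.05
eef_pos: [585.3, 210.1, 91.9]
tcp_rot: [[-0.4, -0.917, 0.002], [-0.917, 0.4, 0.001], [-0.001, -0.001, -1.0]]
contact_force: [0.2, 0.4, 0.5]
width: -0.3
finger_force: 0.0
t: 11.38
eef_pos: [584.2, 210.2, 81.3]
tcp_rot: [[-0.4, -0.917, 0.0], [-0.917, 0.4, 0.0], [-0.0, 0.0, -1.0]]
contact_force: [0.1, 0.0, 0.0]
width: -0.3
finger_force: 0.0
t: 11.63
eef_pos: [584.2, 210.2, 78.0]
tcp_rot: [[-0.4, -0.917, -0.0], [-0.917, 0.4, -0.0], [0.0, 0.0, -1.0]]
contact_force: [-0.3, -0.8, -0.2]
width: -0.3
finger_force: 0.0
```

```bash
for i in 1; do python3 drive.py '[{"dz": 1.5, "finger_gap": 0}, {"dz": 3, "finger_gap": 0}, {"dz": 3, "finger_gap": 0}]' | grep -E "eef|contact"; python3 drive.py '[{"dz": 1.5, "finger_gap": 0}, {"dz": 3, "finger_gap": 0}, {"dz": 3, "finger_gap": 0}]'| grep -E "eef|contact"; python3 drive.py '[{"dz": 1.5, "finger_gap": 0}, {"dz": 3, "finger_gap": 0}, {"dz": 3, "finger_gap": 0}]'| grep -E "eef|contact"; done
```

```text
eef_pos: [584.1, 210.2, 74.9]
contact_force: [0.6, -0.1, -0.2]
eef_pos: [584.4, 210.3, 72.3]
contact_force: [-0.9, 0.3, 1.5]
eef_pos: [584.4, 210.3, 69.3]
contact_force: [-0.8, -0.4, 4.5]
```

```bash
python3 drive.py '[{"dz": 1.5, "finger_gap": 0}, {"dz": 3, "finger_gap": 0}, {"dz": 3, "finger_gap": 0}]'| grep -E "eef|contact"; python3 drive.py '[{"dz": 1, "finger_gap": 0}, {"dz": 2, "finger_gap": 0}, {"dz": 2, "finger_gap": 0}]'| grep -E "eef|contact"
```

```text
eef_pos: [584.5, 210.4, 67.9]
contact_force: [-5.1, -0.6, 15.2]
eef_pos: [584.6, 210.4, 67.7]
contact_force: [-10.9, -2.6, 27.9]
```

Large key fully down (bottomed at z 67.7). Release it, then go to the small key.

```bash
python3 drive.py '[{"dz": -10, "finger_gap": 0}, {"dz": -30, "finger_gap": 0}, {"dz": -30, "finger_gap": 0}, {"dy": -40, "dz": -30, "finger_gap": 0}, {"dy": -79.5, "dz": -30, "finger_gap": 0}, {"dy": -79.5, "dz": -30, "finger_gap": 0}, {"dy": -79.5, "dz": -30, "finger_gap": 0}, {"dy": -79.5, "dz": -30, "finger_gap": 0}, {"dy": -79.5, "dz": -22, "finger_gap": 0}, {"dy": -79.5, "dz": -15, "finger_gap": 0}, {"dy": -79.5, "dz": -12, "finger_gap": 0}, {"dy": -79.5, "dz": -12, "finger_gap": 0}, {"dy": -79.5, "dz": -12, "finger_gap": 0}]'| grep -E "eef|contact"; python3 drive.py '[{"dz": 1.5, "finger_gap": 0}, {"dz": 3, "finger_gap": 0}, {"dz": 3, "finger_gap": 0}]'| grep -E "eef|contact"; python3 drive.py '[{"dz": 1.5, "finger_gap": 0}, {"dz": 3, "finger_gap": 0}, {"dz": 3, "finger_gap": 0}]'| grep -E "eef|contact"
python3 - <<'E'
from h import *
s=ctrl.sense();a=np.radians(66.46);D=np.array([[np.cos(a),-np.sin(a)],[np.sin(a),np.cos(a)]]);print('dock frame',D.T@(s['eef_pos'][:2]-np.array([617.5,185.5])),s['eef_pos'][2])
E
```

```text
eef_pos: [656.7, 178.7, 76.0]
contact_force: [-1.3, -0.5, 0.2]
eef_pos: [657.4, 178.8, 73.5]
contact_force: [0.0, 0.9, 1.7]
eef_pos: [657.4, 178.8, 70.5]
contact_force: [-0.9, 1.1, 3.3]
dock frame [  9.76621175 -39.30764953] 70.45850994420677
```

```bash
python3 drive.py '[{"dz": 1.5, "finger_gap": 0}, {"dz": 3, "finger_gap": 0}, {"dz": 3, "finger_gap": 0}]'| grep -E "eef|contact"; python3 drive.py '[{"dz": 1.5, "finger_gap": 0}, {"dz": 3, "finger_gap": 0}, {"dz": 3, "finger_gap": 0}]'| grep -E "eef|contact"
```

```text
eef_pos: [657.4, 178.7, 68.1]
contact_force: [-1.7, 1.3, 5.7]
eef_pos: [657.6, 178.8, 67.8]
contact_force: [-9.0, 0.8, 23.5]
```

Bottomed out at the same height. Raise clear and check.

```bash
python3 drive.py '[{"dz": -15, "finger_gap": 0}, {"dz": -50, "finger_gap": 0}, {"dz": -90, "finger_gap": 0}, {"dz": -130, "finger_gap": 0}, {"dx": 50, "dy": 40, "dz": -160, "finger_gap": 0}, {"dx": 50, "dy": 40, "dz": -160, "finger_gap": 0}, {"dx": 50, "dy": 40, "dz": -160, "finger_gap": 0}, {"dx": 50, "dy": 40, "dz": -160, "finger_gap": 0}, {"dx": 50, "dy": 40, "dz": -160, "finger_gap": 0}]'
python3 - <<'E'
from h import *
c=get_calibration('wrist');im=grab_frame('wrist')[...,::-1].copy();cv2.imwrite('pics/w5.png',im)
E
```

```text
t: 15.72
eef_pos: [600.4, 148.5, 224.0]
tcp_rot: [[-0.4, -0.917, -0.0], [-0.917, 0.4, 0.0], [0.0, 0.0, -1.0]]
contact_force: [-0.2, 0.2, -0.6]
width: 0.2
finger_force: 0.0
```

View pics/w5.png

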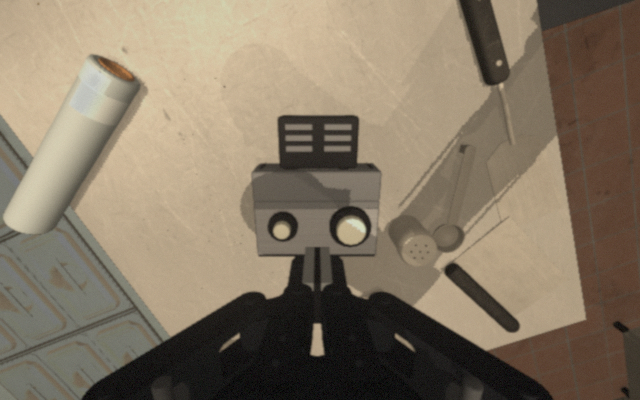

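The pack is still home (278–358, 115–167), both keys are up at (282,228) and (351,228), and the shaker stands undisturbed at (412,240).

```bash
python3 -c "
from plant import ctrl, grab_frame, get_calibration
print(ctrl.finish_job())"
```

```text
the job is handed in; nothing more can be done
None
```

I plugged the pack fully home in the dock, pressed and released the large key and then the small key, and handed the job in at about 16 s; it returned no verdict. In the last picture the pack was home, both keys were up and the shaker was undisturbed. I did not re-photograph the roll and stone, which lie well clear of where I worked.

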